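Seat the lamp-socket cartridge flush in the test block

ROBOT

A 6-joint arm with a two-finger parallel gripper is mounted at the origin on the work surface. World frame = base frame: x ahead of the robot, y to its left, z up, the work surface at z = 0. Lengths are in m, angles in rad, forces in N, time in s.
With the tool pointing down it reaches from about 0.225 to 0.875 m from the base axis. Payload 3.4 kg.
Tool frame: the origin (TCP) lies on the mounting face of the last link; the fingertips stand 173 mm ahead of it and the grasp point (between the pads) lies 155 mm ahead of it (robot.tip_reach is the distance from the TCP to the fingertips, in m); y points along the fingers, x is the direction in which the jaws open and shut, and the axes are right-handed (so a half turn about y gives the same grasp; the last joint's range is limited). The gripper opens to 85 mm and grips with 20 to 120 N. Pads are 22 mm wide; open, the fingers measure 114 mm over their backs; the gripper's body (76 mm by 85 mm) begins 54 mm behind the grasp point. The pads swing forward as they close: fully open they stand 13 mm farther back than shut.
Start: joints at [1.097, 0.276, 1.505, -0, 1.361, -0.121], TCP at [0.199, 0.54, 0.405] pointing down, gripper open.
Joint ranges: [-2.89, 2.89], [-0.75, 2.08], [0.22, 2.7], [-1.18, 4.32], [0.11, 2.71], [-2.7, 2.7]. Speed limits (rad/s): [2.57, 2.57, 3.14, 3.14, 3.14, 3.14].

INTERFACE

Orientations are given as a unit quaternion [x, y, z, w].
In Python, from cell import monitor, cams, order, robot gives the robot as it stands.
- The arm moves only by the tool send_rows, never from a script. Its argument "commands" is a list of rows, each a list of 2 entries, a list of its own where there are three numbers: the shift along the tool's x, y, z in m, then the turn, a rotation vector about the tool's x, y, z in degrees. In form: [[[tx, ty, tz], [wx, wy, wz]], ...]. A call has 1 to 5 rows; each row is the pose to reach, as a shift and turn from the pose commanded when the call began, along the tool's axes at that moment; what a row does not reach only later rows make up. A row lasts 1/12 s, in which the tool goes at most 41.7 mm and 7.16 degrees, less where a joint would pass 70% of its speed; a pose out of reach is approached as far as the arm can. A call with a gripper value outside its range is refused whole. "jaw" is the finger opening in m, from 0 to 0.0854, set as the call begins (left out, the last holds). The fingers move at their own pace and stop on an object; "force" is the grip in N (left out, the last holds). Time passes only in rows, so rows that repeat a pose let the fingers close. It gives the time, the measured TCP pose, the force and the opening at its end, in the units of the state.
- monitor.observe(): the state, without advancing time (a new reading comes with each control period).
- cams.get_image(name): name is "scene" or "top" or "wrist"; returns the picture (480x640x3 uint8, red, green, blue); there is no depth.
- cams.camera_info(name): a dict with "intrinsics" (3x3 intrinsics, pixels), "rvec" (rotation vector, rad) and "tvec" (3), from world to camera coordinates, as OpenCV has them; the wrist camera has in their place "tool_from_camera" (4x4, takes a point from camera to tool coordinates, whose origin is the TCP and whose axes are the tool frame's). Camera axes: x right, y down, z forward; pixel columns grow to the right and rows downward; lengths in m; the calibration is good to about 2 mm. The wrist camera is an equidistant fisheye: a pixel r from the principal point sees the ray r / f radians off the axis. A picture is of the moment at which its call begins: read the wrist's pose just before it. camera_info takes no time and is no camera call.
- order.sign_off(): hands the job in, once; it reports no verdict.
The state is a dict: "t": time; "joint_positions": joint angles; "joint_velocities": joint speeds; "tau": joint torques, N m; "position": TCP position; "ee_rot": TCP orientation; "wrist_force": force on the tool from outside, world axes, zero at the start; "ft_torque": the same for the moment, N m; "width": opening from 0.0 (shut) to 1.0 (fully open).
Only numpy, scipy, OpenCV 4.12 (cv2) and the standard library are available. Lean on these libraries where they do the work, as an engineer would, in place of code of your own. Each camera call takes 0.05 s, during which the arm holds its last target. There are 200 camera calls.

TASK

Pick up the black lamp-socket cartridge with the steel socket and the tongue, set it in the recess of the sliding nest on the test block, tongue in the narrow slot, and press it down firmly against the stiff contact bed until it is fully home and flush with the nest, then let go. The nest may be clamped anywhere along its rails, so find the recess by feel or by eye rather than ramming the cartridge down hard, and leave the other parts on the cabinet top where they are.

Things in the scene. Friction and masses are not known exactly. Their poses are not given: they have to be found in the camera images.
- block: Lamp-socket test block, fixed: dark steel base 120 x 156 x 12 mm with two steel rails along its x, carrying an aluminium nest plate 72 (x) x 114 (y) x 20 mm, top 32 mm above the table. Origin at table height, z up. The nest is clamped anywhere along the rails: its recess is centred at block y = 0 but at block x = -10 to +10 mm, and this offset is NOT reported: find it by touch or sight.
- nest_middle (a point): Point fixed on the block at x = 0, y = 0, at the height of the nest's top (32 mm): where the recess centre is when the nest stands mid-rail (it does not follow the nest). The recess, open at the top, is 38 mm (x) x 70 mm (y), with a narrower slot 22 mm (x) x 14 mm (y) at its +y end for the cartridge's tongue.
- bed_stop (a point): Point fixed on the block at x = 0, y = 0, 18 mm above the table, 14 mm below the nest's top: height of the hard stop. In the recess a stiff brass contact bed stands 8 to 9 mm below the nest's top; under about 10 N it gives way down to this height, and stays where it is pushed.
- cartridge: Lamp-socket cartridge, loose, about 90 g: black plastic base 34 (x) x 66 (y) x 14 mm high with a tongue at its +y end and a steel socket on top. Origin at the centre of the base's underside; z up. It fits the recess with 2 mm play on each side, its y along the block's y; fully home its base is flush with the nest and its origin is 18 mm above the table (about 23 mm on the untouched bed).
- socket (a point): Top centre of the cartridge's steel socket, 38 mm above the cartridge origin: a flat-sided grip block 16 mm (x) x 24 mm (y) from 14 to 32 mm height, then a round barrel 15 mm in diameter up to 38 mm.
- tongue (a point): Middle of the end face of the cartridge's tongue, 47 mm from its origin along +y, 7 mm above its underside; the tongue is 18 mm wide (x), 14 mm high and sticks out 14 mm.
- blank: Bystander: a shorter plain black plastic blanking cartridge, 34 x 50 x 14 mm with no tongue, a black grip block 16 x 24 mm up to 26 mm height and no steel socket. Origin at centre of underside.
- bulb: Bystander: green glass bayonet bulb standing on its brass cap, 25 mm across, 41 mm high. Origin at centre of underside.
- key_plate: Bystander: steel cam lock key plate lying flat, 45 x 28 x 3 mm with a 27 mm tang to its -x and a small stud. Origin under the plate's centre.
- lane_guide: Bystander: white plastic lane guide, 90 mm long (x), 15 mm wide, 16 mm high. Origin at centre of underside.
- standoff: Bystander: steel standoff with a black rubber cap, upright, 22 mm across, 42 mm high. Origin at centre of underside.
- bobbin: Bystander: copper coil bobbin with white flanges, upright, 40 mm across, 38 mm high. Origin at centre of underside.
- screwdriver: Bystander: screwdriver lying along its own x, about 180 mm long.

How it is judged:
By the outcome, as a careful person would: the job done as asked, in the order asked, and still so for the second after the job is handed in, with the robot touching nothing.
It also fails if it takes over 54 s, if anything falls off the work surface, if the arm or the gripper's body presses on something with over 40 N, if the wrist force passes 120 N, or if a joint passes its speed limit or range.

## Working session

There is one attempt and no reset: what is moved stays moved. The work goes in short steps, Python scripts to look and compute and a tool call to move; the robot and the scene stay as the last step left them, time stands still between calls to the robot, and variables do not carry over. Pictures are saved under pics/ and viewed, about 8 in all and at most 12, crops included, and the job is handed in when it is done.

Besides the shell and the picture viewer there is one more tool, called after "Call:" as a command line: name --argument value ..., lists and objects as JSON in quotes. send_rows: Moves the arm, as the interface text tells. Its arguments: {"type":"object","properties":{"commands":{"type":"array"},"jaw":{"type":"number"},"force":{"type":"number"}},"required":["commands"]}

```bash
ls; mkdir -p pics
python3 - <<'E'
from cell import monitor,cams,robot
import cv2,numpy as np
s=monitor.observe();print(s)
for n in("scene","top","wrist"):
    print(n,cams.camera_info(n))
for n in("scene","top"):
    cv2.imwrite(f"pics/{n}0.png",cams.get_image(n)[:,:,::-1])
E
```

```text
pics
{'t': 0.0, 'joint_positions': array([ 1.09695355e+00,  2.76599826e-01,  1.50615682e+00, -1.42128834e-05,
        1.36072198e+00, -1.20970461e-01]), 'joint_velocities': array([ 8.67740398e-04, -5.81585149e-04, -1.82476934e-03,  5.93698111e-04,
       -6.04031744e-05, -1.70892343e-03]), 'tau': array([-1.29291358e-03, -4.16782057e+01, -2.45804733e+01, -2.54644619e-04,
        1.10274649e-02, -2.38578275e-05]), 'position': array([0.19860556, 0.5393731 , 0.40382723]), 'ee_rot': array([ 0.58031494,  0.40389067, -0.40506399, -0.579681  ]), 'wrist_force': array([ 0.21695892, -0.29453718, -0.02561056]), 'ft_torque': array([ 0.02689036, -0.06865561,  0.01621797]), 'width': 1.0023949148492546}
scene {'intrinsics': array([[508.76313698,   0.        , 321.83613717],
       [  0.        , 508.76313698, 230.83503556],
       [  0.        ,   0.        ,   1.        ]]), 'rvec': array([ 1.52426101,  1.9274279 , -0.89309058]), 'tvec': array([ 0.08997326, -0.35488801,  1.3486952 ])}
top {'intrinsics': array([[480.98695836,   0.        , 317.99908575],
       [  0.        , 480.98695836, 237.92294113],
       [  0.        ,   0.        ,   1.        ]]), 'rvec': array([ 2.02011071, -2.21382787,  0.22510343]), 'tvec': array([0.08253587, 0.59340672, 0.80445319])}
wrist {'intrinsics': array([[371.64829954,   0.        , 318.97408122],
       [  0.        , 371.64829954, 237.62752648],
       [  0.        ,   0.        ,   1.        ]]), 'tool_from_camera': array([[ 9.99999690e-01,  5.29372624e-04, -5.82542058e-04,
        -2.67478107e-04],
       [ 7.12007044e-04, -2.92786536e-01,  9.56177566e-01,
         3.09140476e-02],
       [ 3.35613756e-04, -9.56177684e-01, -2.92786822e-01,
         7.60460903e-02],
       [ 0.00000000e+00,  0.00000000e+00,  0.00000000e+00,
         1.00000000e+00]])}
```

View pics/top0.png

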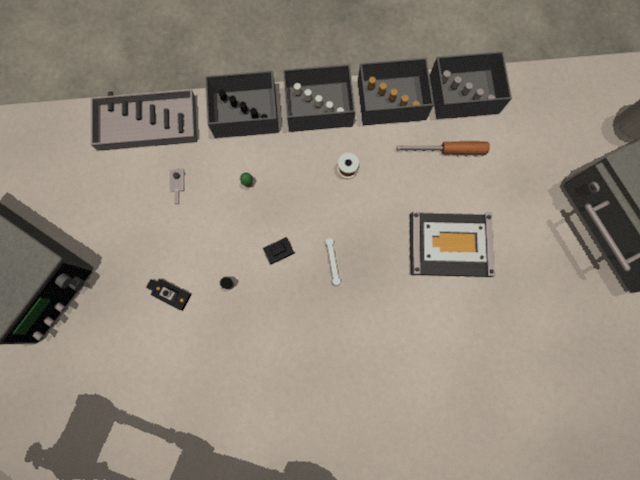

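View pics/scene0.png

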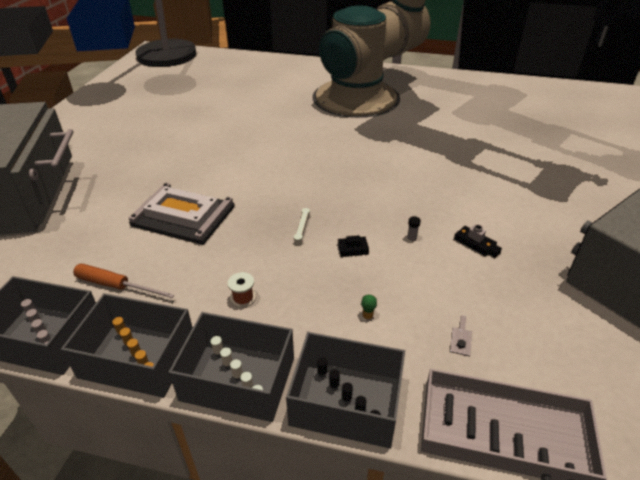

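Top picture: the cartridge is at about (171,293) with its tongue at upper left (151,285). The block is at (452,244), with its slot on the left at (435,240). I'll enlarge both.

```bash
cat > h.py <<'E'
import numpy as np,cv2
from cell import monitor,cams,robot
from scipy.spatial.transform import Rotation as R
def ray(n,px):
    i=cams.camera_info(n);K=i["intrinsics"]
    if n!="wrist":
        Rm=R.from_rotvec(i["rvec"]).as_matrix();c=-Rm.T@i["tvec"]
        return c,Rm.T@np.linalg.solve(K,[*px,1.])
def plane(n,px,z):
    c,d=ray(n,px);return c+d*(z-c[2])/d[2]
def proj(n,p):
    i=cams.camera_info(n);return cv2.projectPoints(np.float64([p]),i["rvec"],i["tvec"],i["intrinsics"],None)[0].ravel()
def wproj(p,s):   # world point -> wrist pixel
    i=cams.camera_info("wrist");T=i["tool_from_camera"];K=i["intrinsics"]
    q=R.from_quat(s["ee_rot"]).inv().apply(np.asarray(p)-s["position"])
    c=T[:3,:3].T@(q-T[:3,3]);th=np.arctan2(np.hypot(c[0],c[1]),c[2]);u=c[:2]/np.hypot(c[0],c[1])
    return K[:2,2]+K[0,0]*th*u
def wplane(px,s,z):
    i=cams.camera_info("wrist");T=i["tool_from_camera"];K=i["intrinsics"]
    d=(np.asarray(px)-K[:2,2])/K[0,0];th=np.hypot(*d);c=np.r_[d/th*np.sin(th),np.cos(th)]
    Rw=R.from_quat(s["ee_rot"]);o=s["position"]+Rw.apply(T[:3,3]);v=Rw.apply(T[:3,:3]@c)
    return o+v*(z-o[2])/v[2]
E
python3 - <<'E'
from h import *
s=monitor.observe();print(R.from_quat(s["ee_rot"]).as_matrix().round(3))
im=cv2.imread("pics/top0.png")
a=cv2.resize(im[268:318,137:203],None,fx=6,fy=6,interpolation=cv2.INTER_CUBIC)
b=cv2.resize(im[205:285,402:502],None,fx=6,fy=6,interpolation=cv2.INTER_CUBIC)[:, :]
o=np.zeros((600,800,3),np.uint8);o[:300,:396]=a;
b=cv2.resize(im[205:285,402:502],None,fx=4,fy=4,interpolation=cv2.INTER_CUBIC)
o[:320,400:800]=b
o=o[:320]
cv2.imwrite("pics/crop1.png",o)
for n,p,z in[("top",(171,293),.014),("top",(151,285),.007),("top",(452,244),.03),("top",(412,244),.02),("top",(493,244),.02)]:print(p,plane(n,p,z).round(4))
print(ray("top",(0,0))[0])
E
```

```text
[[ 0.346 -0.001 -0.938]
 [ 0.938 -0.001  0.346]
 [-0.002 -1.     0.   ]]
(171, 293) [0.5291 0.3078 0.014 ]
(151, 285) [0.5483 0.3467 0.007 ]
(452, 244) [ 0.5705 -0.2194  0.03  ]
(412, 244) [ 0.579  -0.1475  0.02  ]
(493, 244) [ 0.5651 -0.2991  0.02  ]
[0.42533176 0.04407555 0.90732512]
```

View pics/crop1.png

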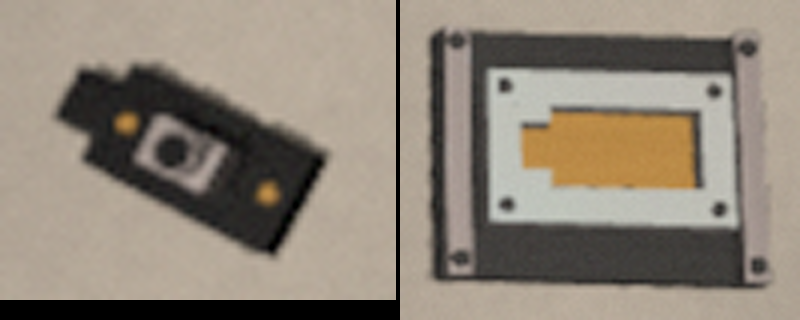

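The crop shows the cartridge's base corners and gold screws clearly. The recess corners at the nest top are at crop positions (551,107), (702,112), (702,188) and (551,187), with the slot end at (521,125–168). Next I compute both poses.

Run:
```python
from h import *
L=lambda x,y:((x+.5)/6-.5+137,(y+.5)/6-.5+268)
B=lambda x,y:((x-400+.5)/4-.5+402,(y+.5)/4-.5+205)
P=lambda p,z:plane("top",p,z)[:2]
s=[P(L(127,123),.015),P(L(268,193),.015)];print("screws",s,np.linalg.norm(s[0]-s[1]))
d=s[0]-s[1];print("yaw(y axis)",np.degrees(np.arctan2(d[1],d[0])))
print("mid screws",(s[0]+s[1])/2,"barrel",P(L(177,151),.038),"tongue top", P(L(67,92),.014))
c=[P(L(*q),.014) for q in((325,155),(272,252),(85,160),(135,68))]
print("corners",np.round(c,4),"mean",np.mean(c,0), [np.linalg.norm(c[i]-c[(i+1)%4]).round(4) for i in range(4)])
d=c[2]-c[1];print(np.degrees(np.arctan2(d[1],d[0])));d=c[3]-c[0];print(np.degrees(np.arctan2(d[1],d[0])))
n=[P(B(*q),.032) for q in((551,107),(702,112),(702,188),(551,187))]
print("recess",np.round(n,4),np.mean(n,0),[np.linalg.norm(n[i]-n[(i+1)%4]).round(4) for i in range(4)])
for a,b in((0,1),(3,2)):
    d=n[a]-n[b];print(np.degrees(np.arctan2(d[1],d[0])))
sl=[P(B(*q),.032) for q in((521,125),(521,168))];print("slot",sl,np.linalg.norm(sl[0]-sl[1]))
m=[P(B(*q),.032) for q in((487,69),(735,74),(738,228),(489,222))];print("nest",np.round(m,4),np.mean(m,0),[np.linalg.norm(m[i]-m[(i+1)%4]).round(4) for i in range(4)])
d=np.subtract(m[0],m[1]);print(np.degrees(np.arctan2(d[1],d[0])))
d=np.subtract(m[3],m[2]);print(np.degrees(np.arctan2(d[1],d[0])))
```

```text
screws [array([0.54029835, 0.33168499]), array([0.51478344, 0.28904006])] 0.04969507559667007
yaw(y axis) 59.107465499182396
mid screws [0.5275409  0.31036252] barrel [0.52753877 0.30951982] tongue top [0.55174972 0.35029291]
corners [[0.525  0.2714]
 [0.4968 0.2887]
 [0.5302 0.3452]
 [0.5573 0.3291]] mean [0.52729959 0.30860294] [np.float64(0.0331), np.float64(0.0656), np.float64(0.0315), np.float64(0.0662)]
59.3888906631329
60.73180904641646
recess [[ 0.596  -0.1989]
 [ 0.5872 -0.2685]
 [ 0.5517 -0.2629]
 [ 0.5585 -0.1935]] [ 0.57335207 -0.23094093] [np.float64(0.0702), np.float64(0.036), np.float64(0.0697), np.float64(0.0379)]
82.81753569261429
84.37641738374586
slot [array([ 0.58878156, -0.18375846]), array([ 0.56862373, -0.18093754])] 0.020354251685722493
nest [[ 0.6168 -0.1716]
 [ 0.6038 -0.2868]
 [ 0.5317 -0.2764]
 [ 0.5449 -0.1628]] [ 0.57429201 -0.22439472] [np.float64(0.1158), np.float64(0.0728), np.float64(0.1144), np.float64(0.0724)]
83.5742599520505
83.36408184076855
```

Both poses agree with the given sizes: cartridge at (0.5275, 0.3095) with its y axis at 59.7°, recess at (0.5735, -0.231) with its y axis at 83.5°. I'm moving toward the cartridge, still high.

Call:
send_rows --commands '[[[-0.05,0,-0.19],[0,35,0]],[[-0.05,0,-0.19],[0,35,0]],[[-0.05,0,-0.19],[0,35,0]],[[-0.05,0,-0.19],[0,35,0]],[[-0.05,0,-0.19],[0,35,0]]]' --jaw 0.06

```text
t: 0.52
position: [0.3618, 0.425, 0.4043]
ee_rot: [0.676, 0.209, -0.209, -0.675]
wrist_force: [0.6, -0.1, 0.6]
width: 0.704
```

Call:
send_rows --commands '[[[0.071,0.05,-0.192],[0,35,0]],[[0.071,0.05,-0.192],[0,35,0]],[[0.071,0.05,-0.192],[0,35,0]],[[0.071,0.05,-0.192],[0,35,0]],[[0.071,0.05,-0.192],[0,35,0]]]'

```text
t: 0.93
position: [0.5269, 0.3097, 0.3545]
ee_rot: [0.707, -0.004, 0.003, -0.707]
wrist_force: [0.1, -0.2, 0.3]
width: 0.705
```

Call:
send_rows --commands '[[[0,0.03,0],[0,30,0]],[[0,0.03,0],[0,30,0]],[[0,0.03,0],[0,30,0]],[[0,0.03,0],[0,30,0]],[[0,0.03,0],[0,30,0]]]'

```text
t: 1.35
position: [0.5257, 0.3109, 0.3244]
ee_rot: [0.683, -0.186, 0.185, -0.682]
wrist_force: [-0.0, -0.8, -0.4]
width: 0.701
```

Run:
```python
from h import *
s=monitor.observe();im=cams.get_image("wrist");cv2.imwrite("pics/w1.png",im[:,:,::-1])
print(s["position"].round(4),R.from_quat(s["ee_rot"]).as_matrix().round(4),s["t"])
y=np.array([np.cos(np.radians(59.7)),np.sin(np.radians(59.7)),0]);x=np.array([y[1],-y[0],0]);c=np.array([.5275,.3095,0])
for n,(a,b,z) in dict(socket=(0,0,.038),tongue=(0,.047,.007),s1=(0,.025,.015),s2=(0,-.025,.015),rr=(.017,-.033,.014),rl=(-.017,-.033,.014)).items():
    print(n,wproj(c+a*x+b*y+[0,0,z],s).round(1))
```

```text
[0.5257 0.3109 0.3244] [[ 8.624e-01 -1.500e-03  5.062e-01]
 [-5.062e-01 -6.000e-04  8.624e-01]
 [-1.000e-03 -1.000e+00 -1.200e-03]] 1.35
socket [324.2 231.9]
tongue [323.8 162. ]
s1 [323.9 191.8]
s2 [323.8 254. ]
rr [344.8 262.8]
rl [302.7 262.9]
```

View pics/w1.png

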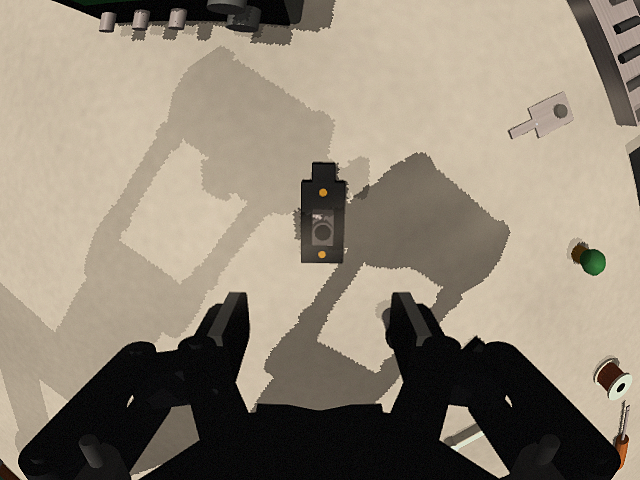

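The wrist picture shows the screws at (323,192) and (321.5,254.5) and the socket at (322.5,232). That is within 1.5 px (about 1 mm) of prediction, so I'm descending to grasp.

Call:
send_rows --commands '[[[0.001,0.04,0],[0,0,0]],[[0.001,0.08,0],[0,0,0]],[[0.001,0.11,0],[0,0,0]],[[0.001,0.127,0],[0,0,0]],[[0.001,0.133,0],[0,0,0]]]'

```text
t: 1.82
position: [0.525, 0.3101, 0.1888]
ee_rot: [0.684, -0.185, 0.182, -0.681]
wrist_force: [0.5, 0.1, 0.8]
width: 0.701
```

Call:
send_rows --commands '[[[0,0,0],[0,0,0]],[[0,0,0],[0,0,0]],[[0,0,0],[0,0,0]],[[0,0,0],[0,0,0]],[[0,0,0],[0,0,0]]]' --jaw 0.0 --force 60

```text
t: 2.23
position: [0.5274, 0.311, 0.1943]
ee_rot: [-0.682, 0.183, -0.185, 0.684]
wrist_force: [0.6, 0.3, 4.2]
width: 0.164
```

Call:
send_rows --commands '[[[0,0,0],[0,0,0]],[[0,0,0],[0,0,0]],[[0,0,0],[0,0,0]],[[0,0,0],[0,0,0]],[[0,0,0],[0,0,0]]]'

```text
t: 2.65
position: [0.5274, 0.311, 0.1943]
ee_rot: [-0.682, 0.183, -0.185, 0.684]
wrist_force: [-0.4, 0.4, 6.4]
width: 0.166
```

Call:
send_rows --commands '[[[0,-0.01,0],[0,0,0]],[[0,-0.03,0],[0,0,0]],[[0,-0.06,0],[0,0,0]],[[0,-0.09,0],[0,0,0]],[[0,-0.1,0],[0,0,0]]]'

```text
t: 3.07
position: [0.5274, 0.3112, 0.2972]
ee_rot: [-0.681, 0.182, -0.186, 0.684]
wrist_force: [-0.1, 1.2, -0.6]
width: 0.164
```

Run:
```python
from h import *
s=monitor.observe();im=cams.get_image("wrist")
print(s["position"],s["wrist_force"],s["ft_torque"],s["width"],R.from_quat(s["ee_rot"]).as_matrix().round(4))
sc=cams.get_image("scene")
w=cv2.resize(im[150:330,220:420],(500,450),interpolation=cv2.INTER_CUBIC)
p=proj("scene",s["position"]-[0,0,.16]);print(p)
x,y=p.astype(int);q=cv2.resize(sc[y-60:y+60,x-40:x+40],(300,450),interpolation=cv2.INTER_CUBIC)
cv2.imwrite("pics/g1.png",np.hstack([w,q])[:,:,::-1])
```

```text
[0.52738998 0.31117415 0.29715152] [-0.0616599   1.19424861 -0.62957373] [ 0.03410911 -0.0108505   0.0275432 ] 0.16439772101291364 [[ 0.8642  0.0067  0.503 ]
 [-0.5031  0.0031  0.8642]
 [ 0.0042 -1.      0.0061]]
[491.27666788 180.05770298]
```

View pics/g1.png

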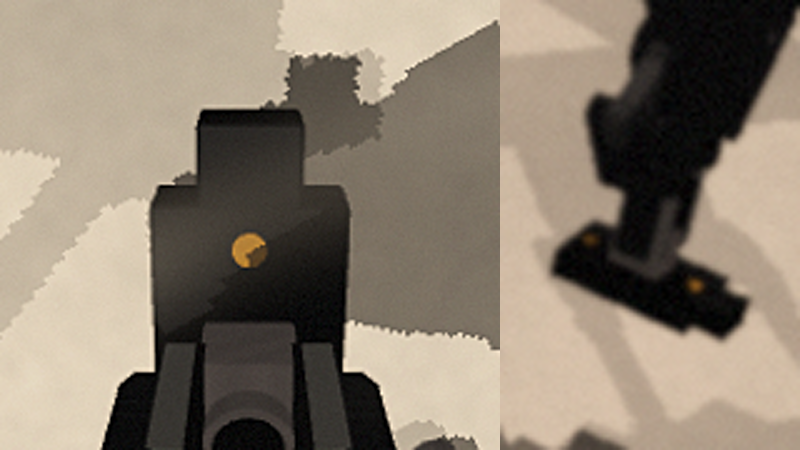

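It is held square between the pads: screw at crop (249,250), tongue end top edge at (251,112). I'll work out how far the underside lies from the TCP, let the arm settle, and plan the transfer.

Run:
```python
from h import *
s=monitor.observe();print(s["position"],s["wrist_force"],s["t"],s["width"])
i=cams.camera_info("wrist");T=i["tool_from_camera"];K=i["intrinsics"]
def tr(px):
    d=(np.array(px)-K[:2,2])/K[0,0];th=np.hypot(*d);c=np.r_[d/th*np.sin(th),np.cos(th)];return T[:3,3],T[:3,:3]@c
f=lambda x,y:(220+(x+.5)*.4-.5,150+(y+.5)*.4-.5)
for n,p,z in[("screw",f(249,250),.025),("tonguetop",f(251,125),.047),("tongue bottom end",f(251,110),.047),("shoulderL",f(157,187),.033),("shoulderR",f(345,187),.033)]:
    o,v=tr(p);q=o+v*(z-o[2])/v[2];print(n,q.round(4))
```

```text
[0.52700593 0.31097036 0.29510025] [-0.97372181  0.908975   -1.00133849] 3.1667 0.16535315845604545
screw [-0.0011  0.1744  0.025 ]
tonguetop [-0.0008  0.1681  0.047 ]
tongue bottom end [-0.0008  0.1807  0.047 ]
shoulderL [-0.0169  0.1843  0.033 ]
shoulderR [0.0154 0.1843 0.033 ]
```

Call:
send_rows --commands '[[[0.01,0,-0.015],[0,0,0]],[[0.033,0,-0.048],[0,0,0]],[[0.056,0,-0.08],[0,0,0]],[[0.079,0,-0.112],[0,0,0]],[[0.102,0,-0.145],[0,0,0]]]'

```text
t: 3.58
position: [0.5407, 0.1326, 0.2902]
ee_rot: [0.683, -0.185, 0.183, -0.682]
wrist_force: [0.3, 0.5, -0.6]
width: 0.167
```

Call:
send_rows --commands '[[[0.023,0,-0.033],[0,0,0]],[[0.046,0,-0.066],[0,0,0]],[[0.069,0,-0.098],[0,0,0]],[[0.092,0,-0.131],[0,0,0]],[[0.114,0,-0.162],[0,0,0]]]'

```text
t: 4.0
position: [0.5576, -0.0652, 0.2902]
ee_rot: [0.683, -0.186, 0.183, -0.683]
wrist_force: [0.5, 0.2, -0.3]
width: 0.167
```

Call:
send_rows --commands '[[[0.023,0,-0.033],[0,-5,0]],[[0.046,0,-0.066],[0,-10,0]],[[0.069,0,-0.098],[0,-15,0]],[[0.087,0,-0.124],[0,-20,0]],[[0.097,0,-0.138],[0,-23.7,0]]]'

```text
t: 4.42
position: [0.5724, -0.2351, 0.2899]
ee_rot: [0.706, -0.041, 0.039, -0.706]
wrist_force: [0.5, 0.6, -0.3]
width: 0.167
```

Call:
send_rows --commands '[[[0,0,0],[0,0,0]],[[0,0,0],[0,0,0]],[[0,0,0],[0,0,0]]]'

```text
t: 4.67
position: [0.5723, -0.2304, 0.2906]
ee_rot: [-0.705, 0.042, -0.039, 0.707]
wrist_force: [0.1, 0.5, -0.8]
width: 0.165
```

Run:
```python
from h import *
s=monitor.observe();print(s["position"],s["wrist_force"],s["t"],s["width"])
M=R.from_quat(s["ee_rot"]).as_matrix();print(M.round(4),np.degrees(np.arctan2(M[1,0],M[0,0])))
```

```text
[ 0.57234167 -0.23037987  0.29064732] [ 0.05058642  0.53589157 -0.76424886] 4.6667 0.16495686329403994
[[ 0.9934 -0.0031  0.1144]
 [-0.1144  0.0027  0.9934]
 [-0.0034 -1.      0.0023]] -6.569041758429217
```

Call:
send_rows --commands '[[[0,0.02,0],[0,0,0]],[[0,0.04,0],[0,0,0]],[[0,0.053,0],[0,0,0]],[[0,0.057,0],[0,0,0]],[[0,0.057,0],[0,0,0]]]'

```text
t: 5.08
position: [0.5725, -0.2296, 0.2338]
ee_rot: [-0.705, 0.041, -0.038, 0.707]
wrist_force: [-0.0, -0.2, -1.3]
width: 0.167
```

Run:
```python
from h import *
s=monitor.observe();im=cams.get_image("wrist")
print(s["position"],s["wrist_force"])
t=cams.get_image("top");x,y=proj("top",[.5735,-.231,.05]).astype(int);print(x,y)
w=cv2.resize(im[120:320,220:420],(500,500),interpolation=cv2.INTER_CUBIC)
q=cv2.resize(t[y-50:y+50,x-30:x+30],(300,500),interpolation=cv2.INTER_CUBIC)
cv2.imwrite("pics/n1.png",np.hstack([w,q])[:,:,::-1])
```

```text
[ 0.57248535 -0.22955866  0.23376312] [-9.65891029e-04 -2.35257057e-01 -1.28921200e+00]
461 239
```

View pics/n1.png

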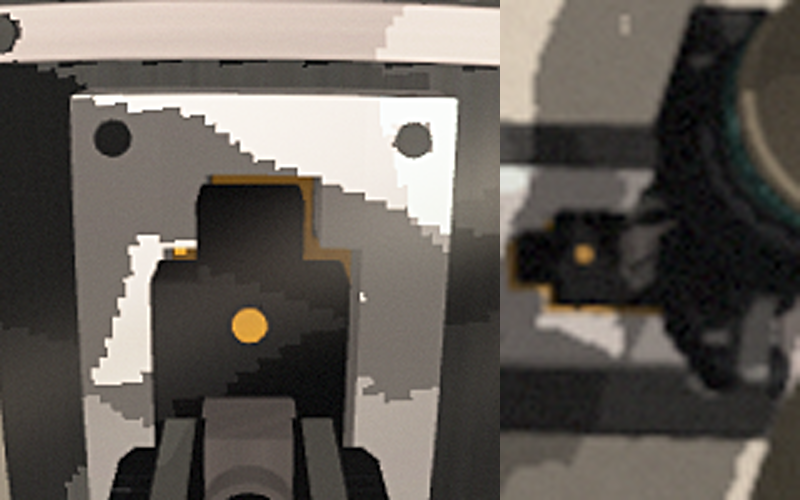

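Run:
```python
from h import *
i=cams.camera_info("wrist");T=i["tool_from_camera"];K=i["intrinsics"]
f=lambda x,y:np.array([220+(x+.5)/2.5-.5,120+(y+.5)/2.5-.5])
def at(p,Y):
    d=(f(*p)-K[:2,2])/K[0,0];th=np.hypot(*d);c=np.r_[d/th*np.sin(th),np.cos(th)];o=T[:3,3];v=T[:3,:3]@c
    return (o+v*(Y-o[1])/v[1]).round(4)
N=.2338-.032
for n,p in dict(nestTL=(72,97),nestTR=(458,97),slotend=(264,177),slotR=(318,200),shR=(357,248),shL=(165,248)).items():print(n,at(p,N))
for Y in(.176,.180):
    for n,p in dict(tongueTopEnd=(251,197),tongueBotEnd=(251,184),shL=(154,263),shR=(348,263),screw=(249,326)).items():print(Y,n,at(p,Y+(.014 if n=="tongueBotEnd" else -.001 if n=="screw" else 0)))
```

```text
nestTL [-0.0341  0.2018  0.0606]
nestTR [0.0377 0.2018 0.0609]
slotend [0.0016 0.2018 0.0452]
slotR [0.0117 0.2018 0.0409]
shR [0.0193 0.2018 0.0316]
shL [-0.0172  0.2018  0.0316]
0.176 tongueTopEnd [-0.0009  0.176   0.0465]
0.176 tongueBotEnd [-0.0009  0.19    0.046 ]
0.176 shL [-0.0167  0.176   0.0356]
0.176 shR [0.0148 0.176  0.0356]
0.176 screw [-0.0012  0.175   0.0252]
0.18 tongueTopEnd [-0.0009  0.18    0.0457]
0.18 tongueBotEnd [-0.0009  0.194   0.0453]
0.18 shL [-0.0171  0.18    0.0345]
0.18 shR [0.0153 0.18   0.0346]
0.18 screw [-0.0012  0.179   0.0238]
```

The wrist view shows the recess centre about 2.7 mm to tool +x and 2 mm to tool -z of the cartridge. The top camera gives a smaller offset, so I'll shift by (+2.2, -2) mm and lower gently by feel.

Call:
send_rows --commands '[[[0.0022,0,-0.002],[0,0,0]],[[0.0022,0,-0.002],[0,0,0]],[[0.0022,0.004,-0.002],[0,0,0]],[[0.0022,0.008,-0.002],[0,0,0]],[[0.0022,0.009,-0.002],[0,0,0]]]'

```text
t: 5.6
position: [0.5748, -0.2336, 0.2257]
ee_rot: [-0.706, 0.04, -0.04, 0.706]
wrist_force: [0.3, 1.0, -0.2]
width: 0.164
```

Call:
send_rows --commands '[[[0,0.001,0],[0,0,0]],[[0,0.002,0],[0,0,0]],[[0,0.003,0],[0,0,0]],[[0,0.003,0],[0,0,0]]]'

```text
t: 5.93
position: [0.575, -0.2335, 0.223]
ee_rot: [-0.706, 0.04, -0.04, 0.706]
wrist_force: [0.7, 0.9, -1.7]
width: 0.168
```

Run:
```python
from h import *
s=monitor.observe();im=cams.get_image("wrist")
print(s["position"],s["wrist_force"],s["ft_torque"])
cv2.imwrite("pics/n2.png",cv2.resize(im[120:320,220:420],(500,500),interpolation=cv2.INTER_CUBIC)[:,:,::-1])
```

```text
[ 0.5749587 -0.2335107  0.2229945] [ 0.66993805  0.88881108 -1.68679596] [0.07739314 0.0457981  0.01555171]
```

View pics/n2.png

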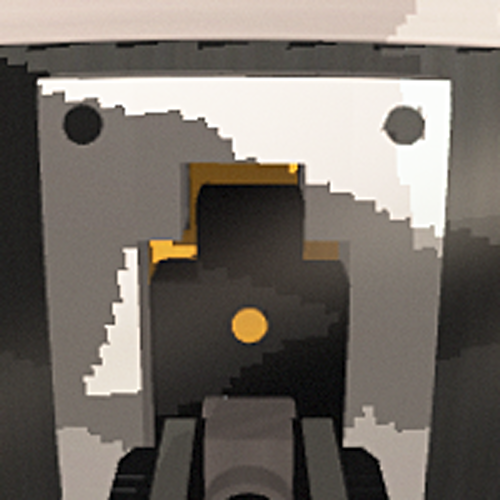

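The slot end now shows at row 163 and the tongue's lower end at row 184, with the recess centred at column 244 and the cartridge at 250.7. So I went about 1 mm too far in x and 2 mm too far in y. Correcting while free of contact.

Call:
send_rows --commands '[[[0,-0.004,0],[0,0,0]],[[-0.001,-0.004,0.002],[0,0,0]],[[-0.001,-0.004,0.002],[0,0,0]],[[-0.001,0,0.002],[0,0,0]],[[-0.001,0.0,0.002],[0,0,0]]]'

```text
t: 6.4
position: [0.574, -0.2314, 0.2227]
ee_rot: [-0.706, 0.04, -0.04, 0.706]
wrist_force: [-0.4, -0.4, -0.4]
width: 0.165
```

Call:
send_rows --commands '[[[0,0.001,0],[0,0,0]],[[0,0.002,0],[0,0,0]],[[0,0.003,0],[0,0,0]],[[0,0.003,0],[0,0,0]]]'

```text
t: 6.73
position: [0.5742, -0.2315, 0.2199]
ee_rot: [-0.706, 0.04, -0.04, 0.706]
wrist_force: [-0.7, -0.1, -0.5]
width: 0.17
```

Run:
```python
from h import *
s=monitor.observe();im=cams.get_image("wrist")
print(s["position"],s["wrist_force"],s["ft_torque"])
cv2.imwrite("pics/n3.png",cv2.resize(im[120:320,220:420],(500,500),interpolation=cv2.INTER_CUBIC)[:,:,::-1])
```

```text
[ 0.57418698 -0.23146934  0.21990894] [-0.68456465 -0.10828853 -0.51475676] [-0.0050763  -0.02496738  0.00221724]
```

View pics/n3.png

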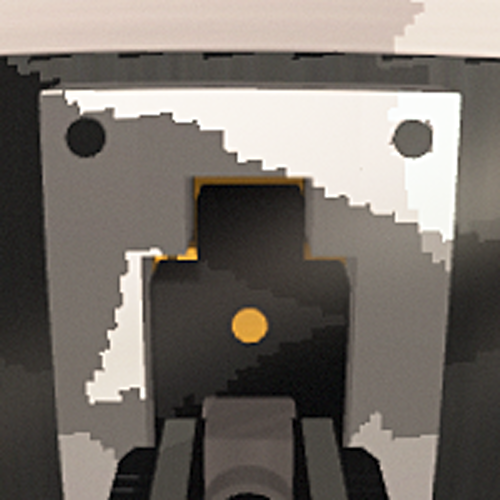

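Centred now: the slot spans 193–306 around the tongue at 198–303, with no contact force and the underside below the nest top. Lowering to the bed with a firm grip and pressing in small steps.

Call:
send_rows --commands '[[[0,0,0],[0,0,0]],[[0,0,0],[0,0,0]],[[0,0.001,0],[0,0,0]],[[0,0.002,0],[0,0,0]],[[0,0.003,0],[0,0,0]]]' --force 100

```text
t: 7.2
position: [0.5743, -0.2315, 0.2172]
ee_rot: [-0.706, 0.04, -0.04, 0.706]
wrist_force: [-0.3, 0.1, -0.5]
width: 0.153
```

Call:
send_rows --commands '[[[0,0.001,0],[0,0,0]],[[0,0.002,0],[0,0,0]],[[0,0.002,0],[0,0,0]],[[0,0.003,0],[0,0,0]],[[0,0.003,0],[0,0,0]]]'

```text
t: 7.62
position: [0.5742, -0.2315, 0.2154]
ee_rot: [0.706, -0.04, 0.04, -0.706]
wrist_force: [-1.0, 0.1, 5.2]
width: 0.148
```

Call:
send_rows --commands '[[[0,0.001,0],[0,0,0]],[[0,0.001,0],[0,0,0]],[[0,0.002,0],[0,0,0]],[[0,0.002,0],[0,0,0]],[[0,0.002,0],[0,0,0]]]'

```text
t: 8.03
position: [0.5742, -0.2315, 0.2135]
ee_rot: [0.706, -0.04, 0.04, -0.706]
wrist_force: [-2.3, 1.0, 7.1]
width: 0.154
```

Call:
send_rows --commands '[[[0,0.001,0],[0,0,0]],[[0,0.002,0],[0,0,0]],[[0,0.003,0],[0,0,0]],[[0,0.003,0],[0,0,0]],[[0,0.003,0],[0,0,0]]]'

```text
t: 8.45
position: [0.5742, -0.2314, 0.2123]
ee_rot: [0.706, -0.04, 0.041, -0.706]
wrist_force: [-4.4, 3.0, 16.1]
width: 0.151
```

Call:
send_rows --commands '[[[0,0.001,0],[0,0,0]],[[0,0.002,0],[0,0,0]],[[0,0.003,0],[0,0,0]],[[0,0.003,0],[0,0,0]],[[0,0.003,0],[0,0,0]]]'

```text
t: 8.87
position: [0.5741, -0.2313, 0.2121]
ee_rot: [0.706, -0.039, 0.041, -0.706]
wrist_force: [-8.1, 3.3, 31.4]
width: 0.152
```

Hard stop reached at TCP 0.2121 with 31 N, as predicted (0.212). Relieve the load, release and rise.

Call:
send_rows --commands '[[[0,-0.002,0],[0,0,0]],[[0,-0.004,0],[0,0,0]],[[0,-0.005,0],[0,0,0]],[[0,-0.005,0],[0,0,0]]]'

```text
t: 9.2
position: [0.5743, -0.2315, 0.2123]
ee_rot: [0.706, -0.04, 0.04, -0.706]
wrist_force: [-2.0, 1.6, 9.9]
width: 0.143
```

Call:
send_rows --commands '[[[0,0,0],[0,0,0]],[[0,0,0],[0,0,0]],[[0,0,0],[0,0,0]],[[0,0,0],[0,0,0]],[[0,0,0],[0,0,0]]]' --jaw 0.04

```text
t: 9.62
position: [0.5743, -0.2315, 0.2107]
ee_rot: [-0.706, 0.04, -0.04, 0.706]
wrist_force: [-0.4, -0.6, -0.0]
width: 0.467
```

Call:
send_rows --commands '[[[0,-0.01,0],[0,0,0]],[[0,-0.03,0],[0,0,0]],[[0,-0.05,0],[0,0,0]],[[0,-0.06,0],[0,0,0]],[[0,-0.06,0],[0,0,0]]]'

```text
t: 10.03
position: [0.5752, -0.232, 0.2744]
ee_rot: [0.707, -0.038, 0.042, -0.705]
wrist_force: [0.2, -0.3, 0.5]
width: 0.47
```

Run:
```python
from h import *
s=monitor.observe();im=cams.get_image("wrist")
print(s["position"],s["wrist_force"],s["t"],s["width"])
cv2.imwrite("pics/n4.png",cv2.resize(im[140:340,200:440],(720,600),interpolation=cv2.INTER_CUBIC)[:,:,::-1])
```

```text
[ 0.57518698 -0.23198229  0.27444426] [ 0.18880273 -0.26347992  0.50560631] 10.0333 0.4704671630072016
```

View pics/n4.png

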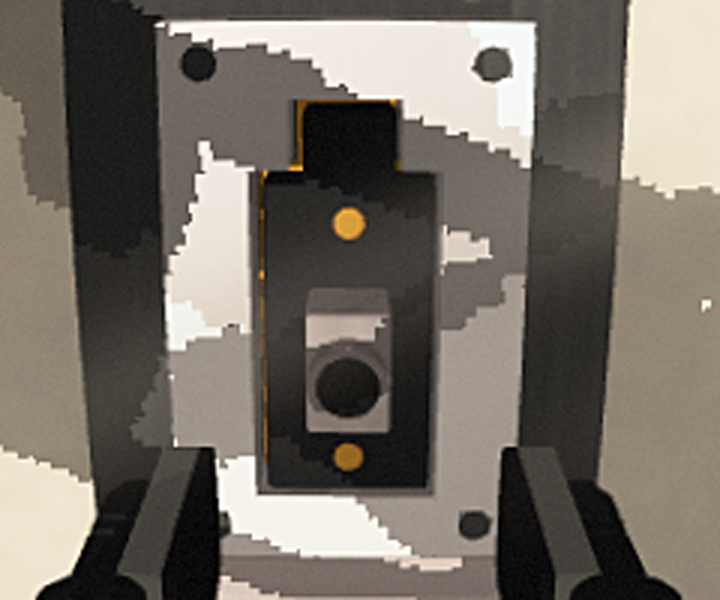

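The cartridge sits in the recess with its tongue in the slot and small even gaps. To rule out the fingers having taken the load on the nest, I'll do a confirming press with shut fingertips on the barrel top; contact is expected near TCP 0.236.

Call:
send_rows --commands '[[[0,0,0],[0,0,0]],[[0,0,0],[0,0,0]],[[0,0,0],[0,0,0]],[[0,0,0],[0,0,0]],[[0,0,0],[0,0,0]]]' --jaw 0.0 --force 40

```text
t: 10.5
position: [0.5741, -0.2315, 0.2705]
ee_rot: [-0.706, 0.041, -0.04, 0.706]
wrist_force: [-0.2, -0.6, 1.0]
width: 0.0
```

Call:
send_rows --commands '[[[0,0.01,0],[0,0,0]],[[0,0.02,0],[0,0,0]],[[0,0.027,0],[0,0,0]],[[0,0.03,0],[0,0,0]],[[0,0.03,0],[0,0,0]]]'

```text
t: 10.92
position: [0.5738, -0.2313, 0.2395]
ee_rot: [-0.705, 0.041, -0.039, 0.706]
wrist_force: [-0.5, 0.2, 0.7]
width: 0.0
```

Call:
send_rows --commands '[[[0,0.002,0],[0,0,0]],[[0,0.004,0],[0,0,0]],[[0,0.005,0],[0,0,0]],[[0,0.006,0],[0,0,0]],[[0,0.006,0],[0,0,0]]]'

```text
t: 11.33
position: [0.5743, -0.2315, 0.2353]
ee_rot: [-0.706, 0.04, -0.04, 0.706]
wrist_force: [-0.2, 0.6, -0.3]
width: -0.003
```

Call:
send_rows --commands '[[[0,0.001,0],[0,0,0]],[[0,0.002,0],[0,0,0]],[[0,0.003,0],[0,0,0]],[[0,0.003,0],[0,0,0]]]'

```text
t: 11.67
position: [0.5742, -0.2315, 0.232]
ee_rot: [-0.706, 0.04, -0.04, 0.706]
wrist_force: [0.2, 0.4, 0.9]
width: 0.002
```

Call:
send_rows --commands '[[[0,0.001,0],[0,0,0]],[[0,0.002,0],[0,0,0]],[[0,0.003,0],[0,0,0]],[[0,0.003,0],[0,0,0]]]'

```text
t: 12.0
position: [0.5743, -0.2315, 0.2294]
ee_rot: [0.706, -0.04, 0.04, -0.706]
wrist_force: [-1.0, 0.7, 1.5]
width: 0.004
```

Call:
send_rows --commands '[[[0,0.002,0],[0,0,0]],[[0,0.004,0],[0,0,0]],[[0,0.005,0],[0,0,0]],[[0,0.005,0],[0,0,0]]]'

```text
t: 12.33
position: [0.5743, -0.2315, 0.2291]
ee_rot: [0.706, -0.039, 0.041, -0.705]
wrist_force: [-5.5, 3.1, 26.4]
width: 0.001
```

Hard stop at TCP 0.2291, so the socket top is at 0.0561 (0.056 when home) under 26 N. Backing off and retreating.

Call:
send_rows --commands '[[[0,-0.005,0],[0,0,0]],[[0,-0.02,0],[0,0,0]],[[0,-0.05,0],[0,0,0]],[[0,-0.08,0],[0,0,0]],[[0,-0.1,0],[0,0,0]]]'

```text
t: 12.75
position: [0.5746, -0.2317, 0.3267]
ee_rot: [0.706, -0.039, 0.041, -0.706]
wrist_force: [1.4, 0.2, -0.3]
width: -0.001
```

Call:
send_rows --commands '[[[0,-0.02,-0.04],[0,0,0]],[[0,-0.03,-0.07],[0,0,0]],[[0,-0.03,-0.08],[0,0,0]],[[0,-0.03,-0.08],[0,0,0]],[[0,-0.03,-0.08],[0,0,0]]]'

```text
t: 13.17
position: [0.5648, -0.311, 0.3533]
ee_rot: [-0.705, 0.041, -0.04, 0.707]
wrist_force: [0.4, -0.3, -0.2]
width: 0.001
```

Run:
```python
from h import *
s=monitor.observe();print(s["position"],s["wrist_force"],s["t"],s["width"])
im=cams.get_image("wrist");t=cams.get_image("top")
w=cv2.resize(im[100:340,180:460],(560,480),interpolation=cv2.INTER_CUBIC)
cv2.imwrite("pics/n5.png",np.hstack([w,cv2.resize(t[:,140:460],(240,360))[:480] if 0 else cv2.copyMakeBorder(cv2.resize(t,(240,180)),0,300,0,0,cv2.BORDER_CONSTANT)])[:,:,::-1])
```

```text
[ 0.56478467 -0.31097666  0.3532991 ] [ 0.44703073 -0.30444297 -0.19993061] 13.1667 0.0009145424090295318
```

View pics/n5.png

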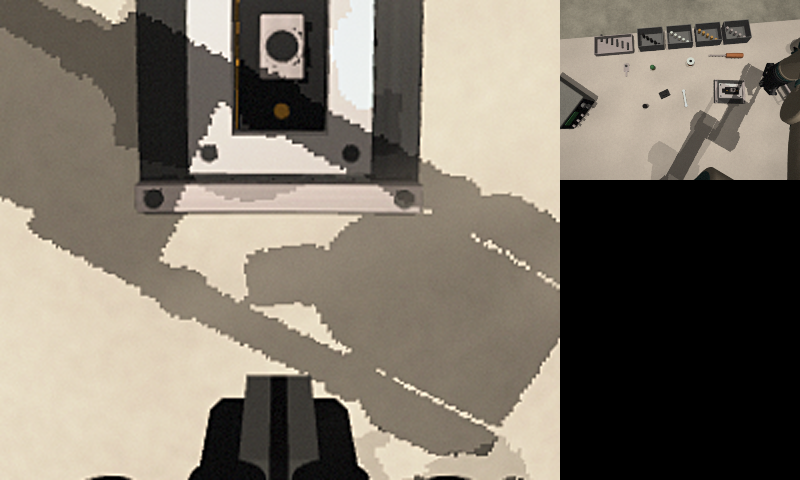

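The cartridge sits level in the nest, the gripper is clear and empty, and the bystanders are where they were. Handing in.

```bash
python3 -c "
from cell import order;print(order.sign_off())"
```

```text
the job is handed in; nothing more can be done
None
```

The cartridge is in the nest recess with its tongue in the slot, pressed fully home, let go, and the job is handed in at about 13 s.

- **Finding the recess:** I located both parts with the top camera and gripped the cartridge by its steel socket. I then corrected the position over the recess twice from wrist-camera views. The cameras disagreed by about 2 mm along the rails. I used most of the wrist camera's value, went about 1 mm too far, and corrected that before any contact.
- **Pressing home:** The bed gave way at about 5–10 N, and the cartridge reached the hard stop with 31 N measured. That put its underside at about 18 mm above the table.
- **Last checks:**
  - After letting go I pressed again with the shut fingertips on the socket. It stopped hard at 26 N with the socket top at 56.1 mm; fully home is 56 mm.
  - The last pictures show the cartridge in the recess, the gripper clear and the other parts apparently unmoved. The overview was small, so that last point is by eye only.
- **One expectation was wrong:** I expected the second press to touch about 7 mm higher, because I had misjudged how far the fingertips reach. The contact height matches the stated fingertip reach of 173 mm.

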